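# Air-clean the nested parts tumblers

### The arm

A 7-joint arm with a two-finger parallel gripper is mounted at the origin on the work surface. World frame = base frame: x ahead of the robot, y to its left, z up, the work surface at z = 0. Lengths are in m, angles in rad, forces in N, time in s.
With the tool pointing down it reaches from about 0.425 to 1.025 m from the base axis. Payload 9.4 kg.
Tool frame: the origin (TCP) lies on the centre line of the jaws, within the pads' length; the fingertips stand 25 mm ahead of it and the grasp point (between the pads) lies 6 mm ahead of it; z points along the fingers, y is the line along which they close (so a half turn about z gives the same grasp; the last joint's range is limited). The gripper opens to 85 mm and grips with 20 to 120 N. Pads are 22 mm wide; open, the fingers measure 114 mm over their backs; the gripper's body (76 mm by 85 mm) begins 54 mm behind the grasp point. The pads swing forward as they close: fully open they stand 13 mm farther back than shut.
Start: joints at [-1.405, 0.599, -0.003, 1.599, 0.002, 0.943, -0.08], TCP at [0.174, 0.704, 0.256] pointing down, gripper open.
Joint ranges: [-2.57, 2.57], [-0.35, 1.97], [-1.29, 1.29], [0.11, 2.56], [-1.05, 4.19], [0.11, 1.86], [-2.63, 2.63]. Speed limits (rad/s): [2.22, 2.22, 3.01, 3.01, 3.14, 3.14, 3.14].

### API

Orientations are given as a rotation vector (axis times angle).
In Python, from plant import robot gives the robot as it stands.
- The arm moves only by the shell command python3 steer.py [OPENING] [FORCE], which reads ROWS from standard input. ROWS is a JSON list that holds a single list of rows (three levels of brackets), with 1 to 12 rows, each of 4 numbers: dx, dy, dz in m, then a turn about the tool's z in rad; each row shifts and turns the commanded pose from where the row before left it, along the tool's axes as they then stand; what a row does not reach is not made up. A row lasts 1/12 s, in which the tool goes at most 0.0417 m and 0.125 rad, less where a joint would pass 70% of its speed; a pose out of reach is approached as far as the arm can. OPENING is the finger opening in m, set as the command begins (- or left out keeps the last). The fingers move at their own pace and stop on an object; FORCE is the grip in N (left out, the last holds). Time passes only in rows, so rows that do not move let the fingers close. It prints the time, the measured TCP pose, the force, the opening and the grip force at its end. Input that does not fit is refused with a message, and nothing moves.
- robot.get_obs(): the state, without advancing time (a new reading comes with each control period).
- robot.grab_frame(name): name is "side" or "top" or "wrist"; returns the picture (420x560x3 uint8, red, green, blue); there is no depth.
- robot.camera_info(name): a dict with "camera_matrix" (3x3 intrinsics, pixels), "R" (3x3) and "t" (3): a world point X has camera coordinates R X + t; the wrist camera has in their place "tool_from_camera" (4x4, takes a point from camera to tool coordinates, whose origin is the TCP and whose axes are the flange's). Camera axes: x right, y down, z forward; pixel columns grow to the right and rows downward; lengths in m; the calibration is good to about 2 mm. A picture is of the moment at which its call begins: read the wrist's pose just before it. camera_info takes no time and is no camera call.
- robot.sign_off(): hands the job in; it is judged then, once.
The state is a dict: "time_s": time; "joints": joint angles; "dq": joint speeds; "effort": joint torques, N m; "tool_pos": TCP position; "eef_rot": TCP orientation; "force": force on the tool from outside, world axes, zero at the start; "torque": the same for the moment, N m; "width": finger opening in m; "gripper_force": force on a finger pad.
Only numpy, scipy, OpenCV 4.12 (cv2) and the standard library are available. Lean on these libraries where they do the work, as an engineer would, in place of code of your own. Each camera call takes 0.05 s, during which the arm holds its last target. There are 200 camera calls.

### The job

Clean the empty parts tumblers with bench air: first turn the dock's red valve handle fully shut, then lower all the tumblers, upright, loosely into the air cup, one nested in another, letting each just come to rest on the taper and never pressing it in tight or dropping it. Only then turn the valve fully open for at least two seconds with all of them nested and let go, and turn it fully shut again while they are still nested. Finally take the tumblers apart, gently stand each one singly upright on the blue mat, leave the valve shut and everything else on the bench alone.

Things in the scene. Friction and masses are not known exactly. Their poses are not given: they have to be found in the camera images.
- tumbler_a: blue plastic cup, may be absent: 100 mm tall, 42 mm across at the weighted foot, tapering out to 56 at 71 mm height, then a straight band 62 across up to the rim; inside 35 to 54 across, 0.08 to 0.17 kg. Origin at the centre of its underside, z out of the mouth. Lowered into another tumbler it rests on the taper, undersides about 40 mm apart, band clear of the other's rim; pressed on, it wedges
- tumbler_b: red plastic cup, may be absent: 100 mm tall, 42 mm across at the weighted foot, tapering out to 56 at 71 mm height, then a straight band 62 across up to the rim; inside 35 to 54 across, 0.08 to 0.17 kg. Origin at the centre of its underside, z out of the mouth. Lowered into another tumbler it rests on the taper, undersides about 40 mm apart, band clear of the other's rim; pressed on, it wedges
- tumbler_c: yellow plastic cup, may be absent: 100 mm tall, 42 mm across at the weighted foot, tapering out to 56 at 71 mm height, then a straight band 62 across up to the rim; inside 35 to 54 across, 0.08 to 0.17 kg. Origin at the centre of its underside, z out of the mouth. Lowered into another tumbler it rests on the taper, undersides about 40 mm apart, band clear of the other's rim; pressed on, it wedges
- tumbler_d: white plastic cup, may be absent: 100 mm tall, 42 mm across at the weighted foot, tapering out to 56 at 71 mm height, then a straight band 62 across up to the rim; inside 35 to 54 across, 0.08 to 0.17 kg. Origin at the centre of its underside, z out of the mouth. Lowered into another tumbler it rests on the taper, undersides about 40 mm apart, band clear of the other's rim; pressed on, it wedges
- dock: fixed aluminium base plate 120 x 300 x 15 mm, origin at the centre of its underside; carries the dark steel air cup (at y = +90 mm in its frame) and a brass valve with red handle (axis at y = -90 mm; body 44 x 56 mm, 59 mm high), joined by a copper pipe along y; a low white gauge lies between
- dock_mouth (a point): mouth centre of the air cup, 75 mm above the bench; a fixed upright tapered sleeve 60 mm tall, inside diameter 52 mm at the mouth, 40 at the foot; outside 60 at the mouth. A tumbler lowered in rests on the taper, its underside about 50 mm below this point (50 mm stand out); a second nested in it 10 mm below this point, a third 30 mm above
- valve (a joint): quarter-turn valve handle on a vertical axis, rad: 0 = shut (handle across the pipe, towards the dock's -x), 1.571 = fully open (along the pipe, towards the dock's -y, away from the air cup); opens counter-clockwise from above, end stops at both, needs about 0.12 N m (1.5 N at the knob), stays where left
- valve_axis (a point): point on the valve's axis, at the height of valve_grip (106 mm above the bench)
- valve_grip (a point): on the centre line of the upright round red knob at the end of the handle, 85 mm from the valve's axis, 12 mm below the knob's top; knob 24 mm across, 50 mm tall (68 to 118 mm above the bench); handle bar 20 mm wide, its top 74 mm above the bench
- mat: fixed blue clean mat with a grey edge, 140 x 290 x 4 mm (x, y, z of its frame), origin at the centre of its underside; tumblers on it stand 4 mm above the bench
- multimeter: yellow hand multimeter, 85 x 165 x 36 mm, lying flat; leave it alone. Origin at the centre of its underside
- phone: grey phone, 50 x 115 x 14 mm, lying flat; leave it alone. Origin at the centre of its underside
- mouse: black computer mouse, 60 x 105 x 30 mm; leave it alone. Origin at the centre of its underside
- screw_box: clear open box, 90 x 130 x 40 mm; leave it alone. Origin at the centre of its underside
- spray_can: blue and white spray can, 54 mm across, about 170 mm tall; leave it alone. Origin at the centre of its underside
- screwdriver: red screwdriver, 200 mm long, lying on the bench; leave it alone. Origin at the centre of its underside

How it is judged:
On the way, in this order (a step that is already met when the one before it is completed fails the run):
1. the valve is fully shut (within 0.12 rad) (value of joint valve below 0.12 rad), for 0.2 s.
2. with the valve shut, all tumblers are nested upright in the air cup and let go (value of joint valve below 0.12 rad and horizontal distance between each of tumbler_a, tumbler_b, tumbler_c, tumbler_d and dock_mouth below 0.01 m and angle between each of tumbler_a, tumbler_b, tumbler_c, tumbler_d's own z axis and vertical below 0.1 rad and z of each of tumbler_a, tumbler_b, tumbler_c, tumbler_d in the frame of dock_mouth below 0.05 m and contact force between each of tumbler_a, tumbler_b, tumbler_c, tumbler_d and the fingers below 0.05 N), for 0.3 s.
3. the valve is fully open (above 1.45 rad) for 1.5 s with all tumblers nested and let go (value of joint valve above 1.45 rad and horizontal distance between each of tumbler_a, tumbler_b, tumbler_c, tumbler_d and dock_mouth below 0.01 m and angle between each of tumbler_a, tumbler_b, tumbler_c, tumbler_d's own z axis and vertical below 0.1 rad and z of each of tumbler_a, tumbler_b, tumbler_c, tumbler_d in the frame of dock_mouth below 0.05 m and contact force between each of tumbler_a, tumbler_b, tumbler_c, tumbler_d and the fingers below 0.05 N), for 1.5 s.
4. the valve is shut again with all tumblers still nested (value of joint valve below 0.12 rad and horizontal distance between each of tumbler_a, tumbler_b, tumbler_c, tumbler_d and dock_mouth below 0.01 m and angle between each of tumbler_a, tumbler_b, tumbler_c, tumbler_d's own z axis and vertical below 0.1 rad and z of each of tumbler_a, tumbler_b, tumbler_c, tumbler_d in the frame of dock_mouth below 0.05 m), for 0.2 s.
At the end, for the whole second after the job is handed in: the valve is within 0.12 rad of shut; every tumbler stands singly and upright (tilt under 0.08 rad) and still on the blue mat, its centre within 60 mm of the mat's centre across it and 135 mm along it (value of joint valve below 0.12 rad and x of tumbler_a in the frame of mat between -0.06 and 0.06 m and y of tumbler_a in the frame of mat between -0.135 and 0.135 m and z of each of tumbler_a, tumbler_b, tumbler_c, tumbler_d in the frame of mat below 0.012 m and angle between each of tumbler_a, tumbler_b, tumbler_c, tumbler_d's own z axis and vertical below 0.08 rad and linear speed of each of tumbler_a, tumbler_b, tumbler_c, tumbler_d below 0.02 m/s and x of tumbler_b in the frame of mat between -0.06 and 0.06 m and y of tumbler_b in the frame of mat between -0.135 and 0.135 m and x of tumbler_c in the frame of mat between -0.06 and 0.06 m and y of tumbler_c in the frame of mat between -0.135 and 0.135 m and x of tumbler_d in the frame of mat between -0.06 and 0.06 m and y of tumbler_d in the frame of mat between -0.135 and 0.135 m); the robot touches nothing.
It fails at once if a tumbler is pressed or dropped into the air cup or another tumbler, or onto the mat, with more than 60 N (contact force between tumbler_a and tumbler_b above 60 N or contact force between any of tumbler_a, tumbler_b and tumbler_c above 60 N or contact force between any of tumbler_a, tumbler_b, tumbler_c and tumbler_d above 60 N or contact force between any of tumbler_a, tumbler_b, tumbler_c, tumbler_d and dock above 60 N or contact force between any of tumbler_a, tumbler_b, tumbler_c, tumbler_d and mat above 60 N).
It fails at once if something else on the bench is moved more than 30 mm (distance of any of multimeter, phone, mouse, screw_box, spray_can, screwdriver from where it was at the start of the episode above 0.03 m).
Of tumbler_a, tumbler_b, tumbler_c, tumbler_d only 2 to 3 are there at a start; the rules pass over those that are not, and their reading is None.
At some moment in a run one of tumbler_a, tumbler_b, tumbler_c, tumbler_d may be knocked a few centimetres aside while the robot is not near it.
It also fails if it takes over 210 s, if anything falls off the work surface, if the arm or the gripper's body presses on something with over 40 N, if the wrist force passes 120 N, or if a joint passes its speed limit or range.

## Working session

There is one attempt and no reset: what is moved stays moved. The work goes in short steps, Python scripts to look and compute and a shell command to move; the robot and the scene stay as the last step left them, time stands still between calls to the robot, and variables do not carry over. Pictures are saved under pics/ and viewed, at most 14 in all, crops included, and the job is handed in when it is done.

```bash
ls; mkdir -p pics
cat > h.py <<'E'
import cv2,numpy as np
from plant import robot
from scipy.spatial.transform import Rotation as Ro
def cam(name):
    c=robot.camera_info(name); K=np.array(c["camera_matrix"])
    if name!="wrist": R=np.array(c["R"]);t=np.array(c["t"])
    else:
        o=robot.get_obs(); T=np.eye(4);T[:3,:3]=Ro.from_rotvec(o["eef_rot"]).as_matrix();T[:3,3]=o["tool_pos"]
        M=np.linalg.inv(T@np.array(c["tool_from_camera"])); R=M[:3,:3];t=M[:3,3]
    return K,R,t
def shot(name,fn):
    c=cam(name); im=np.array(robot.grab_frame(name)); cv2.imwrite("pics/"+fn+".png",im[:,:,::-1])
    np.savez("pics/"+fn+".npz",K=c[0],R=c[1],t=c[2]); return im
def load(fn):
    d=np.load("pics/"+fn+".npz"); return d["K"],d["R"],d["t"]
def onz(c,px,z):
    K,R,t=c; d=R.T@np.linalg.solve(K,[px[0],px[1],1.]); o=-R.T@t
    return o+d*(z-o[2])/d[2]
def proj(c,X):
    K,R,t=c; p=K@(R@np.array(X)+t); return p[:2]/p[2]
def tri(cs,pxs):
    A=[];b=[]
    for (K,R,t),px in zip(cs,pxs):
        d=R.T@np.linalg.solve(K,[px[0],px[1],1.]);d/=np.linalg.norm(d);o=-R.T@t
        P=np.eye(3)-np.outer(d,d);A.append(P);b.append(P@o)
    A=np.vstack(A);b=np.hstack(b);x=np.linalg.lstsq(A,b,rcond=None)[0]
    return x,np.linalg.norm(A@x-b)
E
python3 - <<'E'
from h import *
shot("top","top0");shot("side","side0");shot("wrist","w0")
for n in("top0","side0","w0"):
    K,R,t=load(n);print(n,K[0,0],(-R.T@t).round(3),R[2].round(2))
o=robot.get_obs();print(o["eef_rot"],o["tool_pos"],o["time_s"])
E
```

```text
pics
plant.py
steer.py
top0 470.1658770859274 [ 0.395 -0.002  1.323] [ 0.14  0.01 -0.99]
side0 417.36755502646264 [ 0.006 -0.934  0.857] [ 0.41  0.71 -0.57]
w0 304.5050088847873 [0.109 0.72  0.374] [ 0.26 -0.06 -0.96]
[-3.80374325e-01 -3.11847858e+00  1.86574013e-03] [0.17423555 0.70341665 0.2556151 ] 0.15
```

View pics/top0.png

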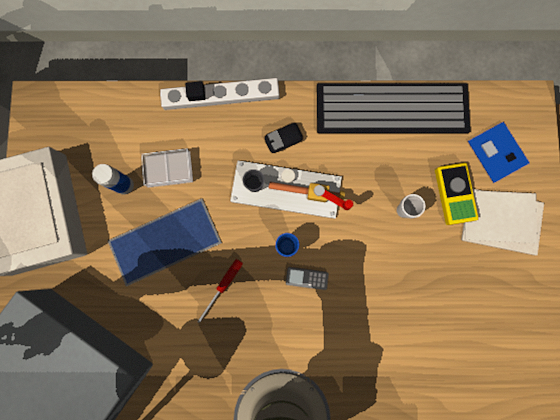

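View pics/side0.png

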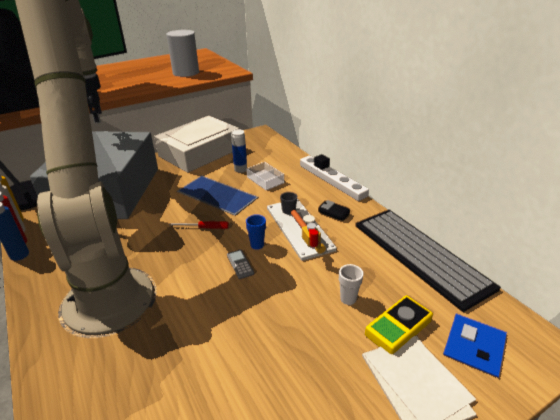

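Top: blue tumbler at (287,245), white at (411,207), dock around (288,190), mat at (165,240); the valve knob at (347,204) is part open. Side confirms the same two tumblers, upright. Next I zoom in for accurate pixels.

Run:
```python
import cv2,numpy as np
a=cv2.imread("pics/top0.png");s=cv2.imread("pics/side0.png")
A=cv2.resize(a[150:270,225:433],None,fx=3.8,fy=3.8,interpolation=cv2.INTER_CUBIC)[:, :790]
cv2.imwrite("pics/z1.png",A)
B=cv2.resize(s[180:315,235:375],None,fx=4.2,fy=4.2,interpolation=cv2.INTER_CUBIC)
cv2.imwrite("pics/z2.png",B);print(A.shape,B.shape)
```

```text
(456, 790, 3) (567, 588, 3)
```

View pics/z1.png

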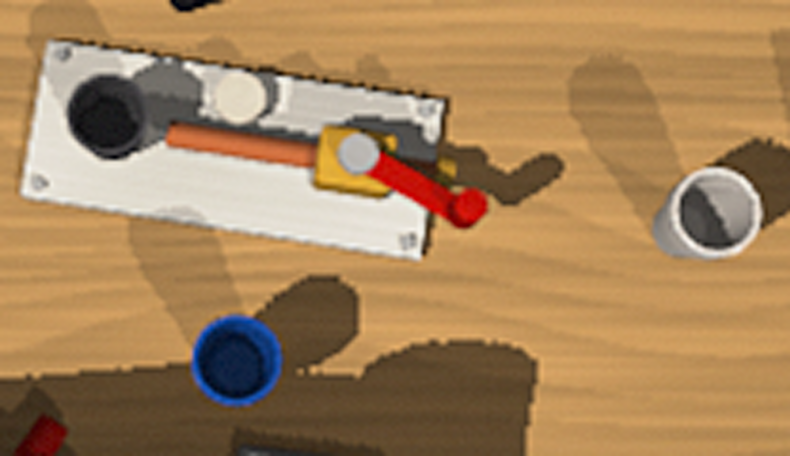

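View pics/z2.png

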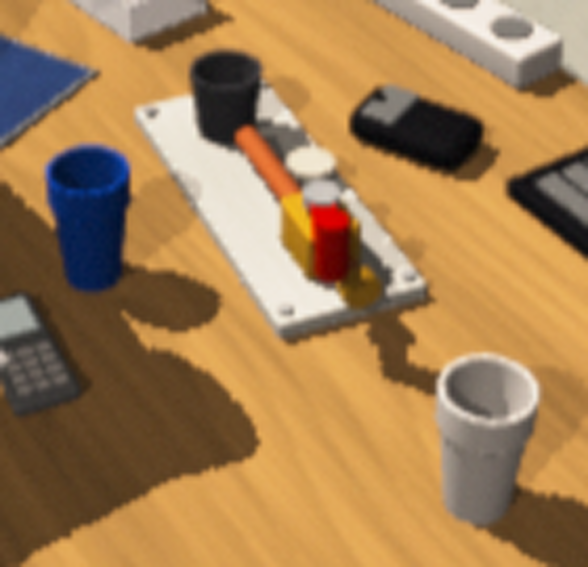

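View pics/w0.png

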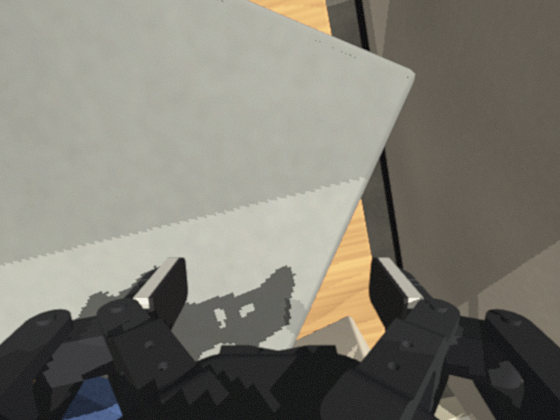

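Zooms: blue rim centre z1 (237,360)/z2 (89,182), white (714,213)/(488,392), air-cup mouth (105,116)/(225,78), knob top (468,207)/(331,215). The wrist camera only sees the grey box and the fingers.

```bash
python3 - <<'E'
from h import *
T=load("top0");S=load("side0")
z1=lambda u,v:((u+.5)/3.8-.5+225,(v+.5)/3.8-.5+150)
z2=lambda u,v:((u+.5)/4.2-.5+235,(v+.5)/4.2-.5+180)
for n,a,b,z in(("blue",(237,360),(89,182),.1),("white",(714,213),(488,392),.1),("cup",(105,116),(225,78),.075),("knob",(468,207),(331,215),.118),("cap",(358,154),(322,192),.1)):
    x,e=tri([T,S],[z1(*a),z2(*b)]);print(n,x.round(4),round(e,4),"topview@z",onz(T,z1(*a),z).round(4),"side@z",onz(S,z2(*b),z).round(4))
c=np.array([onz(T,z1(*p),.015) for p in((48,40),(447,97),(424,258),(22,198))])
print(c.round(4)); m=c.mean(0); d=(c[1]+c[2]-c[0]-c[3]); d/=np.linalg.norm(d);print("ctr",m.round(4),"-y dir",d.round(3),"len",np.linalg.norm(c[1]-c[0]),np.linalg.norm(c[2]-c[1]))
print("mouth",(m-.09*d).round(4),"axis",(m+.09*d).round(4))
M=[onz(T,p,.004) for p in((206,200),(221,241),(126,283),(110,240))];print(np.round(M,3),np.mean(M,0).round(3))
print("ptc",[onz(T,p,z).round(3) for p,z in(((325,277),.014),((272,128),.03),((239,263),.03),((201,319),.03))])
E
cat > go.py <<'E'
import sys
from h import *
def go(x,y,z,yaw=None):
    o=robot.get_obs();R=Ro.from_rotvec(o["eef_rot"]).as_matrix();p=np.array(o["tool_pos"])
    cy=np.degrees(np.arctan2(R[1,1],R[0,1]))
    print("pos",p.round(4),"yaw",cy.round(1),"tilt",np.degrees(np.arccos(-R[2,2])).round(2))
    print("tool d",(R.T@(np.array([x,y,z])-p)).round(4),end=" ")
    if yaw is not None:
        d=(yaw-cy+180)%360-180; d=(d+90)%180-90 if len(sys.argv)<6 else d
        print("turn",(-np.radians(d)).round(4),end="")
    print()
if __name__=="__main__": go(*map(float,sys.argv[1:5]))
E
echo '[[[0,0,-0.005,0.12],[0,0,-0.005,0.12],[0,0,-0.005,0.12],[0,0,-0.005,0.12],[0,0,-0.005,0.12],[0,0,-0.005,0.12],[0,0,-0.005,0.12],[0,0,-0.005,0.12],[0,0,0,0.12],[0,0,0,0.12],[0,0,0,0.12],[0,0,0,0.12]]]' | python3 steer.py 0.045
python3 go.py 0.45 0.45 0.29 -32
```

```text
time_s: 1.15
tool_pos: [0.1741, 0.7036, 0.296]
eef_rot: [2.348, 2.087, -0.001]
force: [0.6, 0.2, -0.4]
width: 0.045
gripper_force: 0.0
pos [0.1741 0.7036 0.296 ] yaw -6.7 tilt 0.03
tool d [-0.2194  0.3038  0.0061] turn 0.4407
```

```bash
echo '[[[0,0,0,0.11],[0,0,0,0.11],[0,0,0,0.11],[0,0,0,0.11]]]' | python3 steer.py>/dev/null
echo '[[[-0.007,0.037,0,0],[-0.007,0.037,0,0],[-0.007,0.037,0,0],[-0.007,0.037,0,0],[-0.007,0.037,0,0],[-0.007,0.037,0,0],[-0.007,0.037,0,0],[-0.007,0.037,0,0],[-0.007,0.037,0,0],[-0.007,0.037,0,0]]]' | python3 steer.py
python3 go.py 0.564 -0.17 0.28 -32
```

```text
time_s: 2.32
tool_pos: [0.4536, 0.4488, 0.2962]
eef_rot: [-2.742, -1.532, 0.0]
force: [0.0, -0.8, 0.2]
width: 0.0447
gripper_force: 0.0
pos [0.4536 0.4488 0.2962] yaw -31.6 tilt 0.01
tool d [-0.4691  0.4183  0.0162] turn 0.0069
```

```bash
echo '[[[-0.0276,0.0246,0,0],[-0.0276,0.0246,0,0],[-0.0276,0.0246,0,0],[-0.0276,0.0246,0,0],[-0.0276,0.0246,0,0],[-0.0276,0.0246,0,0],[-0.0276,0.0246,0,0],[-0.0276,0.0246,0,0],[-0.0276,0.0246,0,0]]]' | python3 steer.py >/dev/null
echo '[[[-0.0276,0.0246,0,0],[-0.0276,0.0246,0,0],[-0.0276,0.0246,0,0],[-0.0276,0.0246,0,0],[-0.0276,0.0246,0,0],[-0.0276,0.0246,0,0],[-0.0276,0.0246,0,0],[-0.0276,0.0246,0,0]]]' | python3 steer.py
python3 - <<'E'
from h import *
shot("wrist","w1")
print(robot.camera_info("wrist")["tool_from_camera"])
E
python3 go.py 0.564 -0.17 0.112 -32
```

```text
time_s: 3.73
tool_pos: [0.5626, -0.1704, 0.2962]
eef_rot: [-2.742, -1.532, -0.0]
force: [0.5, 0.5, 0.3]
width: 0.0449
gripper_force: 0.0
[[ 7.77988932e-04 -9.64451421e-01 -2.64259062e-01  6.67973293e-02]
 [ 9.99999635e-01  8.43724315e-04 -1.35255405e-04 -3.48103659e-04]
 [ 3.53409064e-04 -2.64258861e-01  9.64451725e-01 -1.18096825e-01]
 [ 0.00000000e+00  0.00000000e+00  0.00000000e+00  1.00000000e+00]]
pos [ 0.5629 -0.1788  0.2971] yaw -32.0 tilt 0.33
tool d [ 0.0087 -0.0046  0.185 ] turn -0.0006
```

View pics/w1.png

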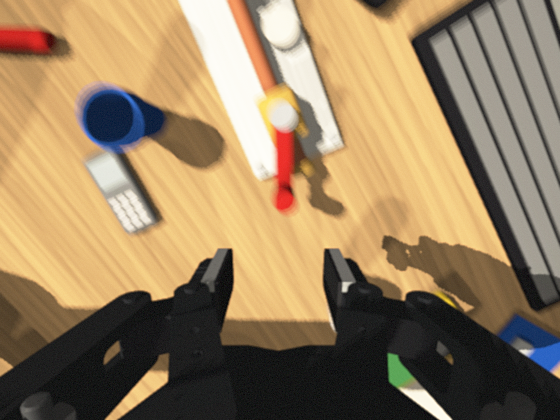

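The wrist view (slightly blurred, still settling) shows the knob at (285,196) and the handle pointing down the image. I'll settle, then measure by colour.

```bash
echo '[[[0,0,0,0],[0,0,0,0],[0,0,0,0]]]' | python3 steer.py 0.05 | head -2
python3 - <<'E'
from h import *
im=shot("wrist","w2").astype(int);c=load("w2")
red=((im[:,:,0]>150)&(im[:,:,1]<60)&(im[:,:,2]<60)); red[:, :150]=0;red[:, 400:]=0
v,u=np.nonzero(red);print(u.min(),u.max(),v.min(),v.max())
k=v.max();r=[ (vv,u[v==vv].min(),u[v==vv].max()) for vv in range(k-30,k+1,2)];print(r)
for z in(.118,):print(proj(c,(.564,-.170,z)),proj(c,(.607,-.1,.095)))
E
python3 go.py 0.564 -0.17 0.112 -32
```

```text
time_s: 4.03
tool_pos: [0.5626, -0.1675, 0.296]
273 293 127 210
[(180, np.int64(275), np.int64(289)), (182, np.int64(275), np.int64(289)), (184, np.int64(275), np.int64(278)), (186, np.int64(275), np.int64(277)), (188, np.int64(274), np.int64(276)), (190, np.int64(274), np.int64(286)), (192, np.int64(273), np.int64(289)), (194, np.int64(273), np.int64(291)), (196, np.int64(273), np.int64(292)), (198, np.int64(273), np.int64(293)), (200, np.int64(273), np.int64(293)), (202, np.int64(273), np.int64(292)), (204, np.int64(274), np.int64(292)), (206, np.int64(275), np.int64(291)), (208, np.int64(277), np.int64(289)), (210, np.int64(281), np.int64(284))]
[280.98413853 198.20729975] [281.07081007 112.7949905 ]
pos [ 0.5627 -0.1672  0.2961] yaw -31.5 tilt 0.05
tool d [-0.0018  0.0027  0.1841] turn 0.0084
```

```bash
echo '[[[-0.002,0.0045,0.02,0],[0,0,0.035,0],[0,0,0.035,0],[0,0,0.035,0],[0,0,0.03,0],[0,0,0.02,0],[0,0,0.008,0],[0,0,0,0]]]' | python3 steer.py
echo '[[[0,0,0,0],[0,0,0,0],[0,0,0,0],[0,0,0,0],[0,0,0,0]]]' | python3 steer.py 0.029 20
python3 go.py 0.607 -0.1 0.112 -32
```

```text
time_s: 4.75
tool_pos: [0.5649, -0.1713, 0.1117]
eef_rot: [-2.739, -1.533, 0.003]
force: [0.3, 1.3, 0.6]
width: 0.0501
gripper_force: 0.0
time_s: 5.17
tool_pos: [0.5659, -0.1727, 0.1143]
eef_rot: [2.742, 1.532, 0.002]
force: [0.7, -0.0, 1.2]
width: 0.029
gripper_force: 0.0
pos [ 0.5659 -0.1727  0.1143] yaw -31.6 tilt 0.09
tool d [ 0.0835 -0.0032  0.0023] turn 0.0067
```

```bash
echo '[[[0.0004,-0.0085,0,0.1],[0.0004,-0.0085,0,0.1],[0.0004,-0.0085,0,0.1],[0.0004,-0.0085,0,0.1],[0.0004,-0.0085,0,0.1],[0.0004,-0.0085,0,0.1],[0.0004,-0.0085,0,0.1],[0.0004,-0.0085,0,0.1],[0.0004,-0.0085,0,0.1],[0.0004,-0.0085,0,0.1],[0.0004,-0.0085,0,0.1],[0,0,0,0]]]' | python3 steer.py
echo '[[[0,-0.005,0,0.06],[0,-0.003,0,0.03],[0,0,0,0],[0,0,0,0]]]' | python3 steer.py
python3 go.py 0.607 -0.1 0.112 -98
```

```text
time_s: 6.17
tool_pos: [0.525, -0.0919, 0.1133]
eef_rot: [-3.138, 0.132, 0.001]
force: [-0.2, 0.4, -0.2]
width: 0.0291
gripper_force: 0.0
time_s: 6.5
tool_pos: [0.5261, -0.0857, 0.1135]
eef_rot: [-3.131, 0.263, -0.001]
force: [0.4, 0.1, -0.1]
width: 0.0291
gripper_force: 0.0
pos [ 0.5261 -0.0857  0.1135] yaw -99.6 tilt 0.03
tool d [0.0821 0.0006 0.0015] turn -0.028
```

```bash
echo '[[[0,-0.003,0,0],[0,0,0,0],[0,0,0,0]]]' | python3 steer.py | grep -E "pos|force:"; echo '[[[0,-0.003,0,0],[0,0,0,0],[0,0,0,0]]]' | python3 steer.py| grep -E "pos|force:"
python3 - <<'E'
from h import *
im=shot("top","t2")
E
python3 - <<'E'
import cv2
a=cv2.imread("pics/t2.png")
cv2.imwrite("pics/t2z.png",cv2.resize(a[140:270,225:433],None,fx=3.8,fy=3.8,interpolation=cv2.INTER_CUBIC))
E
```

```text
tool_pos: [0.5263, -0.0843, 0.1136]
force: [-1.2, -5.2, 0.0]
gripper_force: 2.7
tool_pos: [0.5264, -0.0839, 0.1136]
force: [-2.9, -13.9, -3.1]
gripper_force: 7.1
```

View pics/t2z.png

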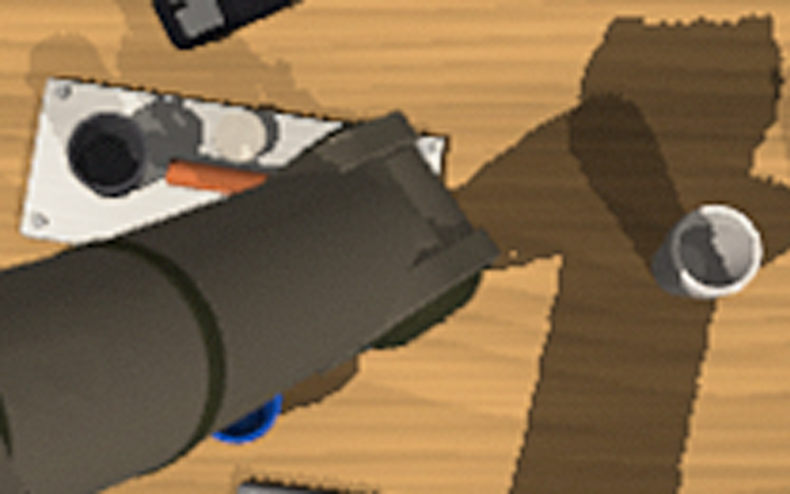

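The end stop shows as a 14 N reaction. The arm hides the handle in the picture; both tumblers are still where they were. I release and rise.

```bash
echo '[[[0,0.005,0,0],[0,0,0,0],[0,0,0,0]]]' | python3 steer.py 0.045|grep force:
echo '[[[0,0,-0.03,0],[0,0,-0.035,0],[0,0,-0.035,0],[0,0,-0.035,0],[0,0,-0.035,0],[0,0,0,0],[0,0,0,0],[0,0,0,0]]]' | python3 steer.py 0.085
python3 - <<'E'
from h import *
shot("wrist","w3");print(robot.get_obs()["joints"])
E
python3 go.py 0.460 -0.013 0.28 -90
```

```text
force: [0.4, 0.3, -0.4]
gripper_force: 0.0
time_s: 7.97
tool_pos: [0.5259, -0.0836, 0.283]
eef_rot: [-3.129, 0.266, 0.0]
force: [-0.9, 0.2, -1.1]
width: 0.0849
gripper_force: 0.0
[-0.63997187  0.51050885  1.03543746  2.04724645 -0.56617047  0.90136954
 -1.03062532]
pos [ 0.5257 -0.0837  0.2825] yaw -99.7 tilt 0.08
tool d [-0.0767 -0.0586  0.0027] turn -0.1699
```

View pics/w3.png

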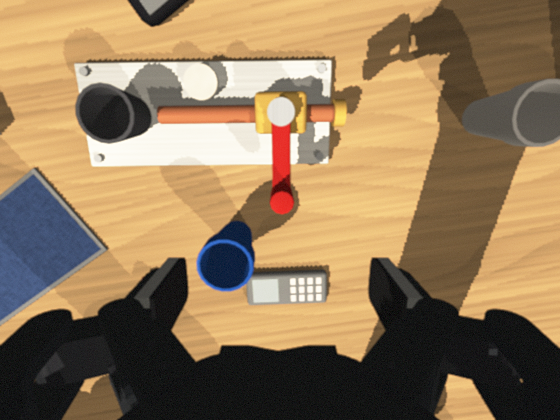

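Handle is now square across the pipe (knob (281,203)): shut. Blue rim centre (226,263), cup mouth (106,113). Combine with the top view.

```bash
python3 - <<'E'
from h import *
T=load("top0");W=load("w3")
z1=lambda u,v:((u+.5)/3.8-.5+225,(v+.5)/3.8-.5+150)
for n,a,b,z in(("blue",(237,360),(226,263),.1),("cup",(105,116),(106,113),.075)):
    x,e=tri([T,W],[z1(*a),b]);print(n,x.round(4),round(e,4),onz(W,b,z).round(4))
print("knob",onz(W,(281,203),.118))
c=np.array([onz(W,p,.015) for p in((77,63),(333,60),(329,163),(91,165))]);m=c.mean(0);d=c[1]+c[2]-c[0]-c[3];d/=np.linalg.norm(d);print(m-.09*d,m+.09*d,d,np.linalg.norm(c[1]-c[0]))
E
python3 go.py 0.460 -0.013 0.13 -99
```

```text
blue [ 0.4598 -0.0136  0.0944] 0.0011 [ 0.4619 -0.0157  0.1   ]
cup [0.636  0.0817 0.0646] 0.0 [0.6347 0.0762 0.075 ]
knob [ 0.52192999 -0.08566142  0.118     ]
[0.63413848 0.07614667 0.015     ] [ 0.60560179 -0.10157688  0.015     ] [-0.15853716 -0.98735301  0.        ] 0.297037879661974
pos [ 0.5257 -0.0837  0.2825] yaw -99.7 tilt 0.08
tool d [-0.0765 -0.0585  0.1527] turn -0.0128
```

```bash
echo '[[[-0.0251,-0.0191,0,0],[-0.0251,-0.0191,0,0],[-0.0251,-0.0191,0,0],[0,0,0,0],[0,0,0,0],[0,0,0,0]]]' | python3 steer.py 0.085 | grep pos
python3 - <<'E'
from h import *
im=shot("wrist","w4");c=load("w4")
i=im.astype(int);m=((i[:,:,2]>60)&(i[:,:,2]>2*i[:,:,0])&(i[:,:,2]>1.4*i[:,:,1])).astype(np.uint8)
n,l,s,ce=cv2.connectedComponentsWithStats(m)
for k in range(1,n):
    if s[k,4]>100:print(s[k],ce[k])
print("pred rim",[proj(c,(.461+.031*np.cos(a),-.0145+.031*np.sin(a),.1)).round(0) for a in(0,1.57,3.14,4.71)], proj(c,(.461,-.0145,.1)))
E
python3 go.py 0.461 -0.0145 0.09 -99.7
```

```text
tool_pos: [0.4619, -0.0152, 0.2829]
[ 248  167   58   59 1624] [278.52093596 191.36699507]
pred rim [array([272., 166.]), array([247., 201.]), array([282., 225.]), array([308., 191.])] [277.31366376 196.27732265]
pos [ 0.4622 -0.0158  0.2831] yaw -99.8 tilt 0.05
tool d [-0.0015 -0.0012  0.1931] turn -0.0021
```

View pics/w4.png

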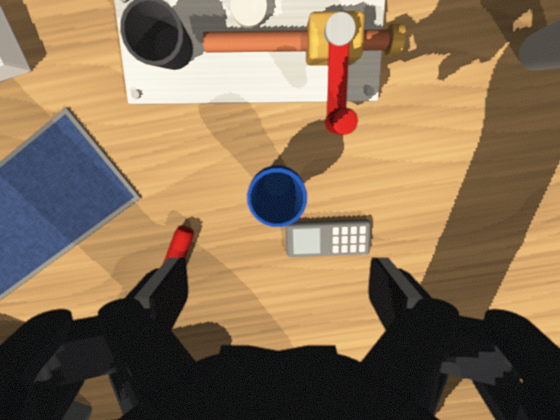

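Rim bounding box centre (277,196.5) matches the prediction to within a pixel. Descend.

```bash
echo '[[[-0.0015,-0.0012,0.03,0],[0,0,0.035,0],[0,0,0.035,0],[0,0,0.035,0],[0,0,0.03,0],[0,0,0.02,0],[0,0,0.008,0],[0,0,0,0],[0,0,0,0],[0,0,0,0]]]' | python3 steer.py
echo '[[[0,0,0,0],[0,0,0,0],[0,0,0,0],[0,0,0,0],[0,0,0,0],[0,0,0,0],[0,0,0,0],[0,0,0,0]]]' | python3 steer.py 0.05 25
```

```text
time_s: 9.4
tool_pos: [0.4609, -0.0148, 0.0906]
eef_rot: [3.13, -0.271, 0.001]
force: [0.1, 0.3, -0.4]
width: 0.0848
gripper_force: 0.0
time_s: 10.07
tool_pos: [0.4608, -0.0138, 0.0911]
eef_rot: [-3.13, 0.268, -0.003]
force: [-1.1, -0.1, 6.7]
width: 0.062
gripper_force: 25.6
```

```bash
echo '[[[0,0,-0.01,0],[0,0,-0.02,0],[0,0,-0.03,0],[0,0,-0.03,0],[0,0,-0.03,0],[0,0,-0.02,0],[0,0,-0.01,0],[0,0,0,0],[0,0,0,0]]]' | python3 steer.py
python3 go.py 0.6345 0.078 0.23 -99
```

```text
time_s: 10.82
tool_pos: [0.4602, -0.013, 0.2401]
eef_rot: [-3.129, 0.266, -0.001]
force: [-1.2, 0.0, -1.4]
width: 0.0618
gripper_force: 28.3
pos [ 0.4602 -0.013   0.2401] yaw -99.7 tilt 0.06
tool d [ 0.1564 -0.1191  0.0102] turn -0.0125
```

```bash
echo '[[[0.013,-0.01,0,0],[0.025,-0.019,0,0],[0.025,-0.019,0,0],[0.025,-0.019,0,0],[0.025,-0.019,0,0],[0.025,-0.019,0,0],[0.0184,-0.0141,0,0],[0,0,0,0],[0,0,0,0],[0,0,0,0],[0,0,0,0]]]' | python3 steer.py
python3 go.py 0.6345 0.0775 0.18 -99
python3 - <<'E'
from h import *
a=shot("wrist","w5");b=shot("top","t5")
b=cv2.resize(b[120:240,200:340],None,fx=3,fy=3);b=cv2.copyMakeBorder(b,0,60,0,0,cv2.BORDER_CONSTANT)
cv2.imwrite("pics/m5.png",np.hstack([a[:,100:470],b])[:,:,::-1])
E
```

```text
time_s: 11.73
tool_pos: [0.6336, 0.076, 0.2394]
eef_rot: [3.13, -0.271, -0.003]
force: [0.4, -0.8, -0.7]
width: 0.0616
gripper_force: 28.3
pos [0.6336 0.076  0.2394] yaw -99.9 tilt 0.1
tool d [ 0.0008 -0.0017  0.0594] turn -0.0156
```

View pics/m5.png

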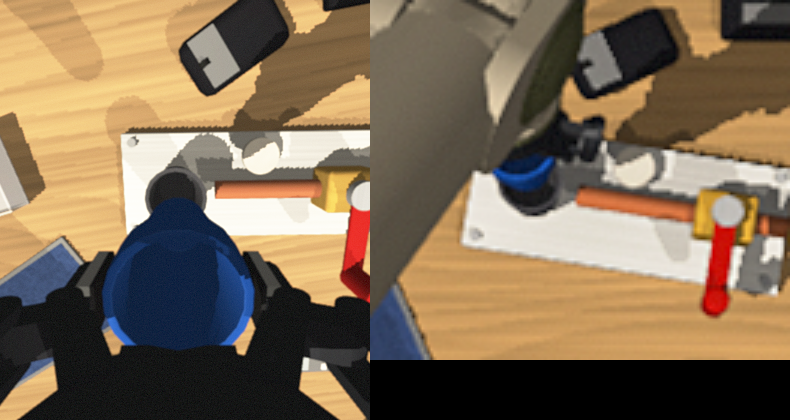

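Wrist: cup mouth spans about u 246–307 (full frame), top edge v≈166; the tumbler hangs straight. Compare with the projection of the assumed mouth.

Run:
```python
from h import *
c=load("w5")
P=np.array([proj(c,(.6345+.03*np.cos(a),.0775+.03*np.sin(a),.075)) for a in np.linspace(0,6.28,60)])
print(P.min(0),P.max(0))
im=cv2.imread("pics/w5.png").astype(int).max(2)
for v in (168,175,182,190,195):
    u=np.nonzero(im[v,220:340]<95)[0]+220;print(v,u.min(),u.max(),list(im[v,238:252]),list(im[v,300:314]))
print(list(im[155:180,277]))
```

```text
[244.63423459 167.03699265] [307.70982145 228.50102663]
168 267 286 [np.int64(247), np.int64(247), np.int64(246), np.int64(248), np.int64(247), np.int64(248), np.int64(247), np.int64(248), np.int64(248), np.int64(247), np.int64(248), np.int64(248), np.int64(247), np.int64(248)] [np.int64(105), np.int64(103), np.int64(104), np.int64(107), np.int64(107), np.int64(108), np.int64(104), np.int64(104), np.int64(107), np.int64(106), np.int64(104), np.int64(104), np.int64(104), np.int64(105)]
175 258 289 [np.int64(247), np.int64(247), np.int64(247), np.int64(247), np.int64(247), np.int64(247), np.int64(247), np.int64(247), np.int64(247), np.int64(247), np.int64(247), np.int64(246), np.int64(246), np.int64(247)] [np.int64(119), np.int64(107), np.int64(104), np.int64(103), np.int64(107), np.int64(104), np.int64(105), np.int64(107), np.int64(105), np.int64(103), np.int64(106), np.int64(105), np.int64(102), np.int64(105)]
182 253 333 [np.int64(254), np.int64(254), np.int64(254), np.int64(254), np.int64(253), np.int64(253), np.int64(250), np.int64(248), np.int64(248), np.int64(250), np.int64(236)
[... 769 characters left out ...]
, np.int64(255), np.int64(248), np.int64(175), np.int64(102), np.int64(98), np.int64(89), np.int64(66), np.int64(40), np.int64(41)] [np.int64(64), np.int64(70), np.int64(81), np.int64(94), np.int64(97), np.int64(107), np.int64(170), np.int64(248), np.int64(255), np.int64(253), np.int64(252), np.int64(252), np.int64(253), np.int64(253)]
[np.int64(132), np.int64(119), np.int64(109), np.int64(104), np.int64(104), np.int64(104), np.int64(105), np.int64(105), np.int64(106), np.int64(104), np.int64(97), np.int64(67), np.int64(68), np.int64(96), np.int64(106), np.int64(104), np.int64(90), np.int64(60), np.int64(35), np.int64(32), np.int64(37), np.int64(38), np.int64(36), np.int64(33), np.int64(38)]
```

```bash
echo '[[[0.0012,-0.0018,0.02,0],[0,0,0.025,0],[0,0,0.025,0],[0,0,0.02,0],[0,0,0.015,0],[0,0,0.008,0],[0,0,0,0],[0,0,0,0],[0,0,0,0]]]' | python3 steer.py
echo '[[[0,0,0.002,0],[0,0,0.002,0],[0,0,0,0],[0,0,0,0]]]' | python3 steer.py | grep -E "pos|force:"
echo '[[[0,0,0.001,0],[0,0,0.001,0],[0,0,0,0],[0,0,0,0]]]' | python3 steer.py | grep -E "pos|force:"
```

```text
time_s: 12.58
tool_pos: [0.6368, 0.0782, 0.1284]
eef_rot: [-3.13, 0.269, -0.002]
force: [0.2, -0.1, -1.5]
width: 0.0618
gripper_force: 28.3
tool_pos: [0.6364, 0.0784, 0.1236]
force: [1.0, -0.8, -1.1]
gripper_force: 28.3
tool_pos: [0.6363, 0.0782, 0.1213]
force: [0.7, -0.8, -1.3]
gripper_force: 28.3
```

```bash
for i in 1; do echo '[[[0,0,0.0015,0],[0,0,0.0015,0],[0,0,0,0],[0,0,0,0]]]' | python3 steer.py | grep -E "pos|force:"
echo '[[[0,0,0.001,0],[0,0,0,0],[0,0,0,0]]]' | python3 steer.py | grep -E "pos|force:"
echo '[[[0,0,0.001,0],[0,0,0,0],[0,0,0,0]]]' | python3 steer.py | grep -E "pos|force:"; done
```

```text
tool_pos: [0.6362, 0.0781, 0.1181]
force: [-0.2, -3.6, -2.2]
gripper_force: 28.3
tool_pos: [0.6363, 0.078, 0.1174]
force: [-0.3, -4.0, -0.2]
gripper_force: 28.5
tool_pos: [0.6365, 0.078, 0.1166]
force: [-0.8, -4.9, 4.6]
gripper_force: 28.8
```

Resting at TCP z≈0.117 (expected 0.116). Release and rise.

```bash
echo '[[[0,0.001,0,0],[0,0,0,0]]]' | python3 steer.py | grep -E "pos|force:"
echo '[[[0,0,0,0],[0,0,0,0],[0,0,0,0],[0,0,0,0],[0,0,0,0],[0,0,0,0]]]' | python3 steer.py 0.085 | grep -E "pos|force|width"
echo '[[[0,0,-0.01,0],[0,0,-0.02,0],[0,0,-0.03,0],[0,0,-0.035,0],[0,0,-0.035,0],[0,0,-0.035,0],[0,0,0,0],[0,0,0,0],[0,0,0,0]]]' | python3 steer.py | grep pos
python3 - <<'E'
from h import *
a=shot("wrist","w6");b=shot("top","t6")
cv2.imwrite("pics/m6.png",np.hstack([a[:,100:500],b[:,150:550]])[:,:,::-1])
E
python3 go.py 0.562 -0.342 0.28 -99
```

```text
tool_pos: [0.6363, 0.0778, 0.1166]
force: [0.8, -2.3, 5.1]
gripper_force: 28.8
tool_pos: [0.636, 0.0777, 0.1162]
force: [-0.3, 0.2, -0.2]
width: 0.085
gripper_force: 0.0
tool_pos: [0.6357, 0.0778, 0.2814]
pos [0.6354 0.0778 0.2802] yaw -99.8 tilt 0.11
tool d [-8.000e-04  4.261e-01  4.000e-04] turn -0.014
```

View pics/m6.png

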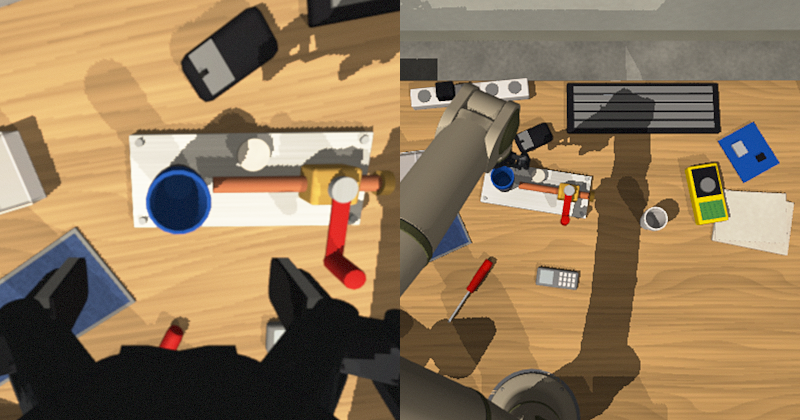

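Blue sits in the cup (rim centre wrist ≈(279,200)). The white one has been knocked: its rim is now at top-image ≈(405,217), from (413,206). Re-measure, then move over it.

```bash
python3 - <<'E'
from h import *
T=load("t6");W=load("w6")
print("white",onz(T,(405,217),.1).round(4),"blue",onz(W,(279,200.5),.125).round(4))
E
python3 go.py 0.537 -0.323 0.28 -99
```

```text
white [ 0.5321 -0.3211  0.1   ] blue [0.6365 0.0768 0.125 ]
pos [0.6354 0.0778 0.2802] yaw -99.8 tilt 0.11
tool d [-0.0287  0.4117  0.0005] turn -0.014
```

```bash
echo '[[[-0.003,0.034,0,0],[-0.003,0.037,0,0],[-0.003,0.037,0,0],[-0.003,0.037,0,0],[-0.003,0.037,0,0],[-0.003,0.037,0,0],[-0.003,0.037,0,0],[-0.003,0.037,0,0],[-0.003,0.037,0,0],[-0.003,0.037,0,0],[-0.003,0.037,0,0],[-0.003,0.008,0,0]]]' | python3 steer.py 0.085 |grep -E "pos|time"
echo '[[[0,0,0,0],[0,0,0,0],[0,0,0,0],[0,0,0,0]]]' | python3 steer.py|grep pos
python3 - <<'E'
from h import *
shot("wrist","w7");c=load("w7");print(proj(c,(.532,-.321,.1)),robot.get_obs()["joints"])
E
python3 go.py 0.532 -0.321 0.09 -99
```

```text
time_s: 16.6
tool_pos: [0.5272, -0.3286, 0.2811]
tool_pos: [0.5312, -0.3205, 0.2807]
[278.46702843 194.8725672 ] [-0.10934262  0.58634522  0.89246205  1.85708452 -0.5510545   0.96728101
 -0.71092596]
pos [ 0.5312 -0.3206  0.2808] yaw -99.7 tilt 0.05
tool d [0.001  0.0004 0.1908] turn -0.0116
```

View pics/w7.png

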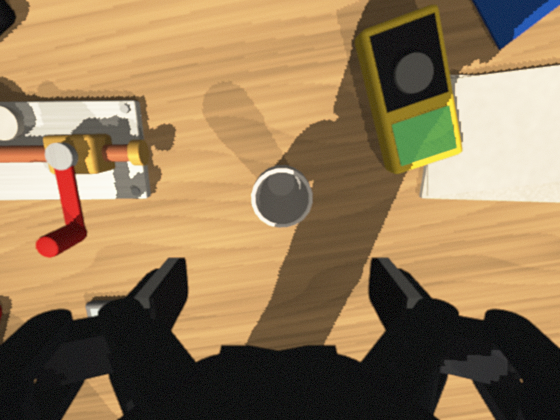

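White rim centre (282,197), upright; 3.5 px right of the prediction, so I correct by that and descend.

```bash
echo '[[[-0.001,0.0036,0.03,0],[0,0,0.035,0],[0,0,0.035,0],[0,0,0.035,0],[0,0,0.03,0],[0,0,0.018,0],[0,0,0.0075,0],[0,0,0,0],[0,0,0,0],[0,0,0,0]]]' | python3 steer.py|grep -E "pos|force:"
echo '[[[0,0,0,0],[0,0,0,0],[0,0,0,0],[0,0,0,0],[0,0,0,0],[0,0,0,0],[0,0,0,0],[0,0,0,0]]]' | python3 steer.py 0.05 25
echo '[[[0,0,-0.01,0],[0,0,-0.02,0],[0,0,-0.03,0],[0,0,-0.03,0],[0,0,-0.03,0],[0,0,-0.03,0],[0,0,-0.03,0],[0,0,-0.01,0],[0,0,0,0],[0,0,0,0]]]' | python3 steer.py|grep -E "pos|width|force"
python3 go.py 0.636 0.077 0.28 -99
```

```text
tool_pos: [0.5296, -0.326, 0.0922]
force: [0.1, 0.4, 0.5]
gripper_force: 0.0
time_s: 18.48
tool_pos: [0.5296, -0.3258, 0.0922]
eef_rot: [-3.13, 0.268, -0.004]
force: [-0.0, 2.5, 7.0]
width: 0.0622
gripper_force: 25.7
tool_pos: [0.5287, -0.3252, 0.2809]
force: [-1.1, -0.4, -2.2]
width: 0.0613
gripper_force: 28.1
pos [ 0.5287 -0.3252  0.2809] yaw -99.8 tilt 0.05
tool d [ 0.0374 -0.4146  0.0011] turn -0.0137
```

```bash
echo '[[[0.0031,-0.02,0,0],[0.0031,-0.037,0,0],[0.0031,-0.037,0,0],[0.0031,-0.037,0,0],[0.0031,-0.037,0,0],[0.0031,-0.037,0,0],[0.0031,-0.037,0,0],[0.0031,-0.037,0,0],[0.0031,-0.037,0,0],[0.0031,-0.037,0,0],[0.0031,-0.037,0,0],[0.0031,-0.025,0,0]]]' | python3 steer.py|grep -E "pos|width"
echo '[[[0,0,0,0],[0,0,0,0],[0,0,0,0],[0,0,0,0]]]' | python3 steer.py|grep pos
python3 - <<'E'
from h import *
a=shot("wrist","w8");b=shot("top","t8")
b=cv2.resize(b[120:240,200:340],None,fx=3,fy=3);b=cv2.copyMakeBorder(b,0,60,0,0,cv2.BORDER_CONSTANT)
cv2.imwrite("pics/m8.png",np.hstack([a[:,100:470],b])[:,:,::-1])
P=np.array([proj(load("w8"),(.636+.031*np.cos(a),.077+.031*np.sin(a),.125)) for a in np.linspace(0,6.28,60)])
print(P.min(0),P.max(0))
E
python3 go.py 0.636 0.077 0.28 -99
```

```text
tool_pos: [0.6357, 0.0815, 0.2782]
width: 0.0618
tool_pos: [0.6355, 0.0753, 0.2801]
[242.22866873 167.84865559] [309.44775391 233.19792824]
pos [0.6358 0.0753 0.2807] yaw -99.9 tilt 0.02
tool d [-0.0001 -0.0017  0.0007] turn -0.0165
```

View pics/m8.png

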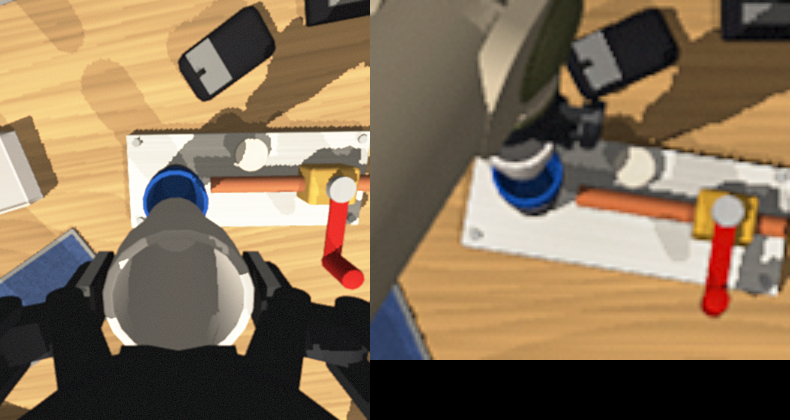

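Blue rim spans u 243–309, matching the prediction; white hangs straight. Lower it.

```bash
echo '[[[0,-0.0015,0.02,0],[0,0,0.025,0],[0,0,0.025,0],[0,0,0.02,0],[0,0,0.015,0],[0,0,0.006,0],[0,0,0,0],[0,0,0,0],[0,0,0,0]]]' | python3 steer.py|grep -E "pos|force:"
echo '[[[0,0,0.0015,0],[0,0,0.0015,0],[0,0,0.0015,0],[0,0,0,0],[0,0,0,0]]]' | python3 steer.py | grep -E "pos|force:"
echo '[[[0,0,0.001,0],[0,0,0.001,0],[0,0,0,0],[0,0,0,0]]]' | python3 steer.py | grep -E "pos|force:"
```

```text
tool_pos: [0.6368, 0.0778, 0.1709]
force: [0.0, -1.6, -1.5]
gripper_force: 28.0
tool_pos: [0.6366, 0.0777, 0.1655]
force: [-0.1, -3.4, 1.2]
gripper_force: 28.1
tool_pos: [0.6365, 0.0776, 0.1633]
force: [-0.8, -5.5, 0.8]
gripper_force: 28.1
```

```bash
echo '[[[0,0.0012,0.001,0],[0,0,0.001,0],[0,0,0,0],[0,0,0,0]]]' | python3 steer.py | grep -E "pos|force:"
echo '[[[0,0,0.001,0],[0,0,0.001,0],[0,0,0,0],[0,0,0,0]]]' | python3 steer.py | grep -E "pos|force:"
```

```text
tool_pos: [0.6362, 0.0771, 0.1611]
force: [0.6, -4.2, 0.7]
gripper_force: 28.0
tool_pos: [0.6363, 0.077, 0.1594]
force: [1.0, -3.6, 1.9]
gripper_force: 28.1
```

```bash
echo '[[[0,0.0007,0.001,0],[0,0,0,0],[0,0,0,0]]]' | python3 steer.py | grep -E "pos|force:"
echo '[[[0,0,0.001,0],[0,0,0,0],[0,0,0,0]]]' | python3 steer.py | grep -E "pos|force:"
```

```text
tool_pos: [0.6362, 0.0766, 0.1584]
force: [-0.6, -3.2, 3.6]
gripper_force: 28.3
tool_pos: [0.6363, 0.0765, 0.1575]
force: [0.1, -2.9, 4.8]
gripper_force: 28.4
```

```bash
echo '[[[0,0,0,0],[0,0,0,0],[0,0,0,0],[0,0,0,0],[0,0,0,0],[0,0,0,0]]]' | python3 steer.py 0.085 | grep -E "pos|force|width"
echo '[[[0,0,-0.01,0],[0,0,-0.02,0],[0,0,-0.03,0],[0,0,-0.035,0],[0,0,-0.025,0],[0,0,0,0],[0,0,0,0],[0,0,0,0]]]' | python3 steer.py | grep -E "pos|time"
python3 - <<'E'
from h import *
a=shot("wrist","w9");b=shot("side","s9")
b=cv2.resize(b[150:290,230:360],None,fx=3,fy=3)
cv2.imwrite("pics/m9.png",np.hstack([a[:,100:500],b])[:,:,::-1])
P=np.array([proj(load("w9"),(.636+.031*np.cos(a),.077+.031*np.sin(a),.165)) for a in np.linspace(0,6.28,60)])
print(P.min(0),P.max(0),robot.get_obs()["joints"])
E
python3 go.py 0.523 -0.086 0.28 -98
```

```text
tool_pos: [0.636, 0.0767, 0.1572]
force: [0.4, 0.1, 0.0]
width: 0.0849
gripper_force: 0.0
time_s: 24.58
tool_pos: [0.6357, 0.0768, 0.2773]
[238.33260659 175.24542016] [317.14790218 251.00279758] [-0.78479862  0.64469835  0.95446565  1.81839899 -0.6170977   1.01054117
 -1.31957357]
pos [0.6355 0.0767 0.2764] yaw -99.8 tilt 0.1
tool d [-0.0831  0.1795 -0.0034] turn -0.0315
```

View pics/m9.png

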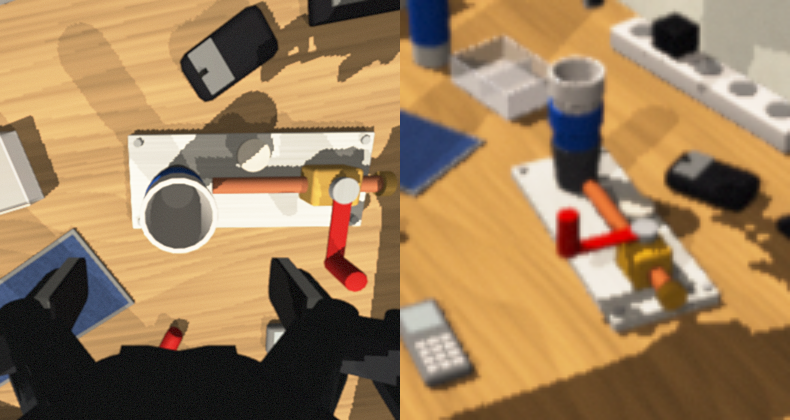

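Both are nested and upright in the cup, with the valve shut. All 14 views are used, so from here I check by numbers. Now the valve.

```bash
echo '[[[-0.0166,0.0358,0,0],[-0.0166,0.0358,0,0],[-0.0166,0.0358,0,0],[-0.0166,0.0358,0,0],[-0.0166,0.0358,0,-0.03],[0,0,0,0],[0,0,0,0],[0,0,0,0],[0,0,0,0]]]' | python3 steer.py 0.05|grep -E "pos|force:"
python3 - <<'E'
from h import *
i=shot("wrist","w10").astype(int);c=load("w10")
red=((i[:,:,0]>150)&(i[:,:,1]<60)&(i[:,:,2]<60)).astype(np.uint8);n,l,s,ce=cv2.connectedComponentsWithStats(red)
print([x for x in s.tolist() if 200<x[4]<50000],proj(c,(.523,-.0855,.118)))
E
python3 go.py 0.523 -0.0855 0.113 -98
```

```text
tool_pos: [0.5244, -0.0847, 0.2768]
force: [-0.3, -0.7, 0.1]
gripper_force: 0.0
[[272, 123, 19, 63, 915], [269, 191, 23, 22, 388], [129, 278, 19, 18, 206]] [278.99656767 202.14509576]
pos [ 0.5245 -0.0846  0.2768] yaw -98.0 tilt 0.04
tool d [-0.0012  0.001   0.1638] turn 0.0003
```

```bash
echo '[[[-0.0012,0.0022,0.02,0],[0,0,0.03,0],[0,0,0.035,0],[0,0,0.035,0],[0,0,0.025,0],[0,0,0.015,0],[0,0,0.004,0],[0,0,0,0],[0,0,0,0]]]' | python3 steer.py|grep -E "pos|force:"
echo '[[[0,0,0,0],[0,0,0,0],[0,0,0,0],[0,0,0,0],[0,0,0,0]]]' | python3 steer.py 0.029 20
python3 go.py 0.606 -0.101 0.112 -98
```

```text
tool_pos: [0.5228, -0.0876, 0.1136]
force: [-0.1, 0.4, 0.8]
gripper_force: 0.0
time_s: 26.65
tool_pos: [0.5225, -0.0876, 0.1137]
eef_rot: [-3.134, 0.221, -0.001]
force: [0.0, 1.1, -0.1]
width: 0.029
gripper_force: 0.0
pos [ 0.5225 -0.0876  0.1137] yaw -98.1 tilt 0.05
tool d [0.0845 0.0015 0.0018] turn -0.0013
```

```bash
echo '[[[0.0004,0.0085,0,-0.1],[0.0004,0.0085,0,-0.1],[0.0004,0.0085,0,-0.1],[0.0004,0.0085,0,-0.1],[0.0004,0.0085,0,-0.1],[0.0004,0.0085,0,-0.1],[0.0004,0.0085,0,-0.1],[0.0004,0.0085,0,-0.1],[0,0,0,0]]]' | python3 steer.py|grep -E "pos|force:"
python3 go.py 0.606 -0.101 0.112 -98
echo '[[[0.0004,0.0085,0,-0.1],[0.0004,0.0085,0,-0.1],[0.0004,0.0085,0,-0.1],[0.0004,0.0085,0,-0.1],[0.0004,0.0085,0,-0.1],[0.0004,0.0085,0,-0.1],[0.0004,0.0085,0,-0.1],[0,0.004,0,-0.05],[0,0,0,0],[0,0,0,0]]]' | python3 steer.py|grep -E "pos|force:"
python3 go.py 0.606 -0.101 0.112 -8
```

```text
tool_pos: [0.5396, -0.1534, 0.1137]
force: [0.3, -0.7, 0.6]
gripper_force: 0.0
pos [ 0.5396 -0.1534  0.1137] yaw -52.1 tilt 0.07
tool d [ 0.0846 -0.0005  0.0017] turn 0.8014
tool_pos: [0.592, -0.1838, 0.1132]
force: [0.4, 0.4, -0.1]
gripper_force: 0.0
pos [ 0.592  -0.1838  0.1132] yaw -9.5 tilt 0.01
tool d [0.084  0.0001 0.0012] turn -0.0265
```

```bash
echo '[[[0,0.003,0,0],[0,0,0,0],[0,0,0,0]]]' | python3 steer.py|grep -E "pos|force:"
echo '[[[0,0.003,0,0],[0,0,0,0],[0,0,0,0]]]' | python3 steer.py|grep -E "pos|force:"
echo '[[[0,0.002,0,0],[0,0,0,0],[0,0,0,0]]]' | python3 steer.py|grep -E "pos|force:"
```

```text
tool_pos: [0.5951, -0.1843, 0.1132]
force: [-0.4, 0.2, -0.1]
gripper_force: 0.4
tool_pos: [0.5962, -0.1846, 0.113]
force: [-7.4, 1.4, 3.1]
gripper_force: 3.3
tool_pos: [0.5964, -0.1847, 0.1128]
force: [-11.2, 2.5, 7.3]
gripper_force: 5.9
```

Open stop reached. Let go and wait about 2.8 s.

```bash
echo '[[[0,-0.004,0,0],[0,0,0,0],[0,0,0,0],[0,0,0,0],[0,0,0,0],[0,0,0,0],[0,0,0,0],[0,0,0,0],[0,0,0,0],[0,0,0,0],[0,0,0,0],[0,0,0,0]]]' | python3 steer.py 0.045|grep -E "pos|force:"
echo '[[[0,0,0,0],[0,0,0,0],[0,0,0,0],[0,0,0,0],[0,0,0,0],[0,0,0,0],[0,0,0,0],[0,0,0,0],[0,0,0,0],[0,0,0,0],[0,0,0,0],[0,0,0,0]]]' | python3 steer.py |grep -E "force:"
echo '[[[0,0,0,0],[0,0,0,0],[0,0,0,0],[0,0,0,0],[0,0,0,0],[0,0,0,0],[0,0,0,0],[0,0,0,0],[0,0,0,0],[0,0,0,0],[0,0,0,0],[0,0,0,0]]]' | python3 steer.py |grep -E "force:|time"
python3 - <<'E'
from h import *
a=shot("side","s11")
b=cv2.imread("pics/s9.png")[:,:,::-1]
y,x=slice(165,220),slice(275,300)
print("stack region diff",np.abs(a[y,x].astype(int)-b[y,x]).mean())
i=a.astype(int);red=((i[:,:,0]>130)&(i[:,:,1]<60)&(i[:,:,2]<60)).astype(np.uint8);red[:,:280]=0;n,l,s,ce=cv2.connectedComponentsWithStats(red)
print([x for x in s.tolist() if 20<x[4]<50000]);S=load("s11");print(proj(S,(.595,-.185,.093)))
E
```

```text
tool_pos: [0.5963, -0.1847, 0.1133]
force: [0.4, 0.4, -0.3]
gripper_force: 0.0
force: [-0.8, 0.2, 0.8]
gripper_force: 0.0
time_s: 31.98
force: [-0.8, -0.6, -0.4]
gripper_force: 0.0
stack region diff 6.414303030303031
[[321, 228, 8, 5, 23]]
[324.63267204 236.54760766]
```

Stack unchanged. Shut again.

```bash
echo '[[[0,0,0,0],[0,0,0,0],[0,0,0,0]]]' | python3 steer.py 0.029|grep -E "width|force:"
echo '[[[0.0004,-0.0085,0,0.1],[0.0004,-0.0085,0,0.1],[0.0004,-0.0085,0,0.1],[0.0004,-0.0085,0,0.1],[0.0004,-0.0085,0,0.1],[0.0004,-0.0085,0,0.1],[0.0004,-0.0085,0,0.1],[0.0004,-0.0085,0,0.1],[0,0,0,0]]]' | python3 steer.py|grep -E "pos|force:"
python3 go.py 0.606 -0.101 0.112 -98
echo '[[[0.0004,-0.0085,0,0.1],[0.0004,-0.0085,0,0.1],[0.0004,-0.0085,0,0.1],[0.0004,-0.0085,0,0.1],[0.0004,-0.0085,0,0.1],[0.0004,-0.0085,0,0.1],[0.0004,-0.0085,0,0.1],[0,-0.004,0,0.05],[0,0,0,0],[0,0,0,0]]]' | python3 steer.py|grep -E "pos|force:"
python3 go.py 0.606 -0.101 0.112 -98
```

```text
force: [0.1, -0.4, 0.9]
width: 0.0294
gripper_force: 0.5
tool_pos: [0.5393, -0.1486, 0.1132]
force: [-0.4, -0.0, 0.1]
gripper_force: 0.0
pos [ 0.5393 -0.1486  0.1132] yaw -55.3 tilt 0.04
tool d [ 0.0819 -0.0012  0.0012] turn 0.7447
tool_pos: [0.5257, -0.089, 0.1132]
force: [0.4, -0.4, -1.3]
gripper_force: 0.0
pos [ 0.5257 -0.089   0.1132] yaw -97.8 tilt 0.01
tool d [0.0812 0.0009 0.0012] turn 0.0033
```

```bash
echo '[[[0,-0.004,0,0.02],[0,0,0,0],[0,0,0,0]]]' | python3 steer.py|grep -E "pos|force:"
echo '[[[0,-0.003,0,0],[0,0,0,0],[0,0,0,0]]]' | python3 steer.py|grep -E "pos|force:"
echo '[[[0,-0.003,0,0],[0,0,0,0],[0,0,0,0]]]' | python3 steer.py|grep -E "pos|force:"
```

```text
tool_pos: [0.526, -0.0852, 0.1134]
force: [-0.3, 0.4, -0.6]
gripper_force: 0.0
tool_pos: [0.5262, -0.0842, 0.1134]
force: [-1.7, -6.5, -1.4]
gripper_force: 3.5
tool_pos: [0.5262, -0.0839, 0.1135]
force: [-2.7, -15.1, -4.4]
gripper_force: 7.9
```

```bash
echo '[[[0,0.005,0,0],[0,0,0,0],[0,0,0,0],[0,0,0,0]]]' | python3 steer.py 0.045|grep force:
echo '[[[0,0,-0.02,0],[0,0,-0.035,0],[0,0,-0.035,0],[0,0,-0.035,0],[0,0,-0.035,0],[0,0,-0.01,0],[0,0,0,0],[0,0,0,0],[0,0,0,0]]]' | python3 steer.py 0.085|grep pos
python3 - <<'E'
from h import *
i=shot("wrist","w12").astype(int);c=load("w12")
red=((i[:,:,0]>150)&(i[:,:,1]<60)&(i[:,:,2]<60)).astype(np.uint8);n,l,s,ce=cv2.connectedComponentsWithStats(red)
print([(x,e) for x,e in zip(s.tolist(),ce.round(0).tolist()) if 200<x[4]<50000],proj(c,(.522,-.0857,.118)))
for v,x in ((125,0),(150,0),(170,0)): pass
im=cv2.imread("pics/top0.png");h=cv2.cvtColor(im,cv2.COLOR_BGR2HSV)
m=cv2.inRange(h,(100,60,30),(125,255,255));m[:190]=0;m[295:]=0;m[:,:100]=0;m[:,235:]=0
m=cv2.morphologyEx(m,cv2.MORPH_OPEN,np.ones((3,3)))
p=cv2.findNonZero(m);r=cv2.minAreaRect(p);b=cv2.boxPoints(r);T=load("top0")
w=np.array([onz(T,q,.004) for q in b]);print(b.round(0).tolist(),w.round(3).tolist(),w.mean(0),np.linalg.norm(w[1]-w[0]),np.linalg.norm(w[2]-w[1]))
E
python3 go.py 0.6363 0.077 0.28 -99
```

```text
force: [0.4, -0.6, 0.4]
gripper_force: 0.0
tool_pos: [0.5255, -0.0834, 0.2822]
[([273, 124, 18, 61, 881], [281.0, 152.0]), ([271, 191, 22, 22, 373], [282.0, 201.0])] [281.03423666 202.53046888]
[[91.0, 202.0], [183.0, 161.0], [219.0, 243.0], [127.0, 283.0]] [[0.585, 0.543, 0.004], [0.702, 0.285, 0.004], [0.469, 0.178, 0.004], [0.357, 0.43, 0.004]] [0.52822956 0.35895167 0.004     ] 0.28328835524364426 0.2561518766287801
pos [ 0.5254 -0.0836  0.282 ] yaw -99.2 tilt 0.11
tool d [ 0.0838 -0.1762  0.0019] turn -0.0035
```

Valve confirmed shut (knob at (282,202), as before). Now take the white tumbler off.

```bash
echo '[[[0.0168,-0.0352,0,0],[0.0168,-0.0352,0,0],[0.0168,-0.0352,0,0],[0.0168,-0.0352,0,0],[0.0168,-0.0352,0,0],[0,0,0,0],[0,0,0,0],[0,0,0,0],[0,0,0,0]]]' | python3 steer.py 0.085|grep pos
python3 - <<'E'
from h import *
i=shot("wrist","w13");c=load("w13")
g=cv2.cvtColor(i,cv2.COLOR_RGB2GRAY)
P=lambda x,y:np.array([proj(c,(x+.031*np.cos(a),y+.031*np.sin(a),.165)) for a in np.linspace(0,6.28,60)])
q=P(.6363,.077);print(q.min(0),q.max(0))
im=i.astype(int)
for v in(205,212,220):
    print(v,[tuple(im[v,u]) for u in range(232,250,2)],[tuple(im[v,u]) for u in range(306,324,2)])
E
python3 go.py 0.6363 0.077 0.158 -99
```

```text
tool_pos: [0.6363, 0.0743, 0.2827]
[236.083989   174.98099666] [313.15773248 249.1066246 ]
205 [(np.int64(253), np.int64(252), np.int64(246)), (np.int64(252), np.int64(251), np.int64(244)), (np.int64(253), np.int64(251), np.int64(243)), (np.int64(251), np.int64(249), np.int64(240)), (np.int64(252), np.int64(249), np.int64(242)), (np.int64(254), np.int64(251), np.int64(243)), (np.int64(204), np.int64(192), np.int64(174)), (np.int64(117), np.int64(109), np.int64(100)), (np.int64(118), np.int64(109), np.int64(102))] [(np.int64(211), np.int64(200), np.int64(184)), (np.int64(252), np.int64(249), np.int64(240)), (np.int64(252), np.int64(248), np.int64(240)), (np.int64(243), np.int64(237), np.int64(224)), (np.int64(250), np.int64(247), np.int64(238)), (np.int64(251), np.int64(247), np.int64(237)), (np.int64(251), np.int64(247), np.int64(237)), (np.int64(250), np.int64(247), np.int64(237)), (np.int64(251), np.int64(248), np.int64(238))]
212 [(np.int64(253), np.int64(253), np.int64(247)), (np.int64(253), np.int64(252), np.int64(246)), (np.int64(252), np.int64(251), np.int64(244)), (np.int64(2
[... 929 characters left out ...]
 (np.int64(233), np.int64(223), np.int64(204)), (np.int64(108), np.int64(103), np.int64(94)), (np.int64(107), np.int64(102), np.int64(92)), (np.int64(94), np.int64(89), np.int64(83))] [(np.int64(173), np.int64(163), np.int64(150)), (np.int64(210), np.int64(197), np.int64(179)), (np.int64(253), np.int64(250), np.int64(241)), (np.int64(251), np.int64(247), np.int64(237)), (np.int64(248), np.int64(244), np.int64(234)), (np.int64(251), np.int64(249), np.int64(240)), (np.int64(251), np.int64(249), np.int64(240)), (np.int64(251), np.int64(249), np.int64(240)), (np.int64(251), np.int64(249), np.int64(240))]
pos [0.6364 0.0744 0.2831] yaw -99.4 tilt 0.04
tool d [-0.0005 -0.0026  0.1251] turn -0.0067
```

```bash
echo '[[[-0.0005,-0.0026,0.02,0],[0,0,0.03,0],[0,0,0.03,0],[0,0,0.025,0],[0,0,0.014,0],[0,0,0.0055,0],[0,0,0,0],[0,0,0,0],[0,0,0,0]]]' | python3 steer.py|grep -E "pos|force:"
echo '[[[0,0,0,0],[0,0,0,0],[0,0,0,0],[0,0,0,0],[0,0,0,0],[0,0,0,0],[0,0,0,0],[0,0,0,0]]]' | python3 steer.py 0.05 25|grep -E "pos|force|width"
echo '[[[0,0,-0.003,0],[0,0,-0.004,0],[0,0,-0.005,0],[0,0,-0.008,0],[0,0,-0.01,0],[0,0,0,0]]]' | python3 steer.py|grep -E "pos|force"
```

```text
tool_pos: [0.6379, 0.0783, 0.1603]
force: [-0.3, 0.4, -0.3]
gripper_force: 0.0
tool_pos: [0.6376, 0.0786, 0.1595]
force: [-0.6, -1.1, 5.7]
width: 0.0613
gripper_force: 29.5
tool_pos: [0.6379, 0.0785, 0.1911]
force: [0.0, -0.2, -1.3]
gripper_force: 29.9
```

```bash
echo '[[[0,0,-0.02,0],[0,0,-0.03,0],[0,0,-0.03,0],[0,0,-0.02,0],[0,0,-0.01,0],[0,0,0,0],[0,0,0,0]]]' | python3 steer.py|grep -E "pos|force:"
python3 - <<'E'
from h import *
i=shot("side","s14").astype(int);S=load("s14")
m=((i[:,:,2]>60)&(i[:,:,2]>2*i[:,:,0])&(i[:,:,2]>1.4*i[:,:,1])).astype(np.uint8)
n,l,s,ce=cv2.connectedComponentsWithStats(m)
print([(x,e) for x,e in zip(s.tolist(),ce.round(0).tolist()) if 30<x[4]<50000])
print(proj(S,(.636,.077,.125)),proj(S,(.636,.077,.08)),proj(S,(.636,.077,.2)))
i=shot("top","t14");T=load("t14")
for q in((.448,.386,.004),(.5,.266,.004)):
    u,v=proj(T,q).round().astype(int);print(u,v,i[v,u])
E
python3 go.py 0.448 0.386 0.29 -99
```

```text
tool_pos: [0.6368, 0.0791, 0.2983]
force: [-0.6, 0.2, -1.5]
gripper_force: 29.9
[([232, 146, 12, 19, 188], [238.0, 155.0]), ([181, 177, 73, 35, 1186], [218.0, 194.0]), ([279, 180, 18, 21, 279], [288.0, 189.0]), ([444, 314, 62, 63, 2175], [476.0, 346.0])]
[288.69114256 183.15820287] [288.71776247 194.44505981] [288.64451418 163.38773708]
144 250 [133 121 101]
188 232 [83 75 63]
pos [0.6364 0.0791 0.2973] yaw -99.2 tilt 0.12
tool d [-0.2351 -0.2727  0.0077] turn -0.0038
```

```bash
echo '[[[-0.012,-0.014,0,0],[-0.0214,-0.0248,0,0],[-0.0214,-0.0248,0,0],[-0.0214,-0.0248,0,0],[-0.0214,-0.0248,0,0],[-0.0214,-0.0248,0,0],[-0.0214,-0.0248,0,0],[-0.0214,-0.0248,0,0],[-0.0214,-0.0248,0,0],[-0.0214,-0.0248,0,0],[-0.0214,-0.0248,0,0],[-0.0095,-0.0107,0,0]]]' | python3 steer.py|grep -E "pos|force:"
echo '[[[0,0,0,0],[0,0,0,0],[0,0,0,0],[0,0,0,0]]]' | python3 steer.py|grep -E "pos"
python3 - <<'E'
from h import *
im=cv2.imread("pics/top0.png");h=cv2.cvtColor(im,cv2.COLOR_BGR2HSV)
m=cv2.inRange(h,(100,60,25),(125,255,255));n,l,s,ce=cv2.connectedComponentsWithStats(m)
T=load("top0")
for k in range(1,n):
    if s[k,4]>1500:
        r=cv2.minAreaRect(cv2.findNonZero((l==k).astype(np.uint8)));b=cv2.boxPoints(r)
        w=np.array([onz(T,q,.004) for q in b]);print(s[k],w.round(3).tolist(),w.mean(0).round(3))
print(robot.get_obs()["joints"].round(2) if hasattr(robot.get_obs()["joints"],"round") else robot.get_obs()["joints"])
E
python3 go.py 0.448 0.386 0.098 -99
```

```text
tool_pos: [0.4451, 0.3898, 0.2967]
force: [0.3, 0.6, -1.5]
gripper_force: 29.9
tool_pos: [0.4492, 0.3841, 0.2987]
[ 468  122   61   61 1795] [[0.764, -0.533, 0.004], [0.828, -0.638, 0.004], [0.701, -0.705, 0.004], [0.638, -0.602, 0.004]] [ 0.733 -0.62   0.004]
[ 111  202  108   82 4473] [[0.471, 0.488, 0.004], [0.588, 0.233, 0.004], [0.472, 0.178, 0.004], [0.357, 0.43, 0.004]] [0.472 0.332 0.004]
[-1.48  0.6   1.09  1.91 -0.63  1.02 -1.85]
pos [0.4492 0.3841 0.2987] yaw -99.4 tilt 0.04
tool d [-0.0016 -0.0018  0.2007] turn -0.0065
```

```bash
echo '[[[-0.001,-0.002,0.02,0],[0,0,0.03,0],[0,0,0.035,0],[0,0,0.035,0],[0,0,0.03,0],[0,0,0.02,0],[0,0,0.012,0],[0,0,0.006,0],[0,0,0,0],[0,0,0,0],[0,0,0,0]]]' | python3 steer.py|grep -E "pos|force:"
echo '[[[0,0,0.003,0],[0,0,0.003,0],[0,0,0.002,0],[0,0,0,0],[0,0,0,0]]]' | python3 steer.py|grep -E "pos|force:"
```

```text
tool_pos: [0.4485, 0.388, 0.1121]
force: [0.8, -0.4, -2.4]
gripper_force: 29.9
tool_pos: [0.4477, 0.3878, 0.1028]
force: [0.8, -0.2, -1.4]
gripper_force: 29.9
```

```bash
echo '[[[0,0,0.0015,0],[0,0,0.0015,0],[0,0,0,0],[0,0,0,0]]]' | python3 steer.py|grep -E "pos|force:"
echo '[[[0,0,0.001,0],[0,0,0,0],[0,0,0,0]]]' | python3 steer.py|grep -E "pos|force:"
echo '[[[0,0,0.001,0],[0,0,0,0],[0,0,0,0]]]' | python3 steer.py|grep -E "pos|force:"
```

```text
tool_pos: [0.4477, 0.3877, 0.0997]
force: [-0.4, -0.4, -1.5]
gripper_force: 29.9
tool_pos: [0.4477, 0.3878, 0.0988]
force: [-0.9, 0.3, -1.3]
gripper_force: 29.9
tool_pos: [0.448, 0.3877, 0.0985]
force: [-1.3, -1.1, 6.9]
gripper_force: 30.5
```

Touching at z≈0.0985. Release and go back for blue.

```bash
echo '[[[0,0,0,0],[0,0,0,0],[0,0,0,0],[0,0,0,0],[0,0,0,0],[0,0,0,0]]]' | python3 steer.py 0.085 | grep -E "pos|force:"
echo '[[[0,0,-0.01,0],[0,0,-0.02,0],[0,0,-0.03,0],[0,0,-0.035,0],[0,0,-0.035,0],[0,0,-0.03,0],[0,0,-0.02,0],[0,0,0,0],[0,0,0,0],[0,0,0,0]]]' | python3 steer.py | grep -E "pos|time"
python3 go.py 0.6363 0.077 0.28 -99
```

```text
tool_pos: [0.4477, 0.3878, 0.0977]
force: [0.1, -0.6, -0.5]
gripper_force: 0.0
time_s: 43.98
tool_pos: [0.4471, 0.3877, 0.2775]
pos [0.4471 0.3877 0.2775] yaw -99.2 tilt 0.05
tool d [ 0.2365  0.2764 -0.0027] turn -0.0039
```

```bash
echo '[[[0.012,0.014,0,0],[0.0215,0.0251,0,0],[0.0215,0.0251,0,0],[0.0215,0.0251,0,0],[0.0215,0.0251,0,0],[0.0215,0.0251,0,0],[0.0215,0.0251,0,0],[0.0215,0.0251,0,0],[0.0215,0.0251,0,0],[0.0215,0.0251,0,0],[0.0215,0.0251,0,0],[0.0095,0.0114,0,0]]]' | python3 steer.py 0.085|grep pos
echo '[[[0,0,0,0],[0,0,0,0],[0,0,0,0],[0,0,0,0]]]' | python3 steer.py|grep pos
python3 - <<'E'
from h import *
i=shot("wrist","w15").astype(int);c=load("w15")
m=((i[:,:,2]>50)&(i[:,:,2]>1.8*i[:,:,0])&(i[:,:,2]>1.3*i[:,:,1])).astype(np.uint8)
n,l,s,ce=cv2.connectedComponentsWithStats(m)
print([x for x in s.tolist() if 300<x[4]<50000])
q=np.array([proj(c,(.6363+.031*np.cos(a),.077+.031*np.sin(a),.125)) for a in np.linspace(0,6.28,60)]);print(q.min(0),q.max(0))
E
python3 go.py 0.6363 0.077 0.118 -99
```

```text
tool_pos: [0.6378, 0.0723, 0.2769]
tool_pos: [0.6361, 0.0785, 0.277]
[[245, 167, 66, 68, 3457]]
[245.60682245 168.01996814] [313.57267911 234.04422662]
pos [0.6363 0.0785 0.2773] yaw -99.1 tilt 0.06
tool d [0.0005 0.0015 0.1593] turn -0.0023
```

Blue rim is as predicted (box 245–311, 167–235). Grasp it.

```bash
echo '[[[0.0005,0.001,0.02,0],[0,0,0.03,0],[0,0,0.035,0],[0,0,0.035,0],[0,0,0.022,0],[0,0,0.012,0],[0,0,0.005,0],[0,0,0,0],[0,0,0,0],[0,0,0,0]]]' | python3 steer.py|grep -E "pos|force:"
echo '[[[0,0,0,0],[0,0,0,0],[0,0,0,0],[0,0,0,0],[0,0,0,0],[0,0,0,0],[0,0,0,0],[0,0,0,0]]]' | python3 steer.py 0.05 25|grep -E "pos|force|width"
echo '[[[0,0,-0.003,0],[0,0,-0.004,0],[0,0,-0.005,0],[0,0,-0.008,0],[0,0,-0.02,0],[0,0,-0.03,0],[0,0,-0.03,0],[0,0,-0.03,0],[0,0,-0.03,0],[0,0,-0.015,0],[0,0,0,0],[0,0,0,0]]]' | python3 steer.py|grep -E "pos|force"
python3 go.py 0.498 0.275 0.29 -99
```

```text
tool_pos: [0.638, 0.076, 0.1204]
force: [-0.3, -0.6, -0.2]
gripper_force: 0.0
tool_pos: [0.6377, 0.0764, 0.1195]
force: [-0.1, 2.6, 6.8]
width: 0.0617
gripper_force: 29.8
tool_pos: [0.637, 0.0756, 0.2947]
force: [-0.0, -0.1, -2.2]
gripper_force: 31.6
pos [0.637  0.0756 0.2947] yaw -99.2 tilt 0.07
tool d [-0.1692 -0.1744  0.0046] turn -0.0043
```

```bash
echo '[[[-0.0169,-0.0174,0,0],[-0.0218,-0.0225,0,0],[-0.0218,-0.0225,0,0],[-0.0218,-0.0225,0,0],[-0.0218,-0.0225,0,0],[-0.0218,-0.0225,0,0],[-0.0218,-0.0225,0,0],[-0.0215,-0.022,0,0],[0,0,0,0],[0,0,0,0],[0,0,0,0],[0,0,0,0]]]' | python3 steer.py|grep -E "pos|force:"
echo '[[[0,0,0.02,0],[0,0,0.03,0],[0,0,0.035,0],[0,0,0.035,0],[0,0,0.03,0],[0,0,0.018,0],[0,0,0.01,0],[0,0,0.006,0],[0,0,0,0],[0,0,0,0],[0,0,0,0]]]' | python3 steer.py|grep -E "pos|force:"
python3 go.py 0.498 0.275 0.0985 -99
```

```text
tool_pos: [0.4985, 0.2739, 0.2935]
force: [-0.3, 0.5, -0.5]
gripper_force: 31.5
tool_pos: [0.4989, 0.2753, 0.1109]
force: [-0.3, -0.6, -1.2]
gripper_force: 31.5
pos [0.4989 0.2753 0.1109] yaw -99.3 tilt 0.11
tool d [-0.0008  0.0004  0.0124] turn -0.0044
```

```bash
echo '[[[0,0,0.003,0],[0,0,0.003,0],[0,0,0.002,0],[0,0,0.002,0],[0,0,0,0],[0,0,0,0]]]' | python3 steer.py|grep -E "pos|force:"
echo '[[[0,0,0.001,0],[0,0,0,0],[0,0,0,0]]]' | python3 steer.py|grep -E "pos|force:"
echo '[[[0,0,0.001,0],[0,0,0,0],[0,0,0,0]]]' | python3 steer.py|grep -E "pos|force:"
```

```text
tool_pos: [0.4981, 0.2752, 0.0997]
force: [0.1, 0.1, -0.5]
gripper_force: 31.5
tool_pos: [0.4985, 0.2752, 0.0992]
force: [-0.1, 0.5, 4.0]
gripper_force: 32.0
tool_pos: [0.4988, 0.2754, 0.099]
force: [-1.2, 0.9, 14.5]
gripper_force: 32.8
```

```bash
echo '[[[0,0,-0.001,0],[0,0,0,0],[0,0,0,0],[0,0,0,0],[0,0,0,0],[0,0,0,0],[0,0,0,0]]]' | python3 steer.py 0.085 | grep -E "pos|force:"
echo '[[[0,0,-0.01,0],[0,0,-0.02,0],[0,0,-0.03,0],[0,0,-0.035,0],[0,0,-0.035,0],[0,0,-0.035,0],[0,0,-0.025,0],[0,0,0,0],[0,0,0,0],[0,0,0,0],[0,0,0,0],[0,0,0,0]]]' | python3 steer.py | grep -E "pos|time|force:"
python3 - <<'E'
from h import *
a=shot("wrist","w16");s=shot("side","s16");c=load("w16");S=load("s16")
i=a.astype(int)
P=lambda c,x,y,z:(lambda q:(q.min(0).round(),q.max(0).round()))(np.array([proj(c,(x+.031*np.cos(t),y+.031*np.sin(t),z)) for t in np.linspace(0,6.28,60)]))
print("pred blue",P(c,.4985,.275,.104),"white",P(c,.448,.3875,.104))
hs=cv2.cvtColor(a,cv2.COLOR_RGB2HSV)
m=((hs[:,:,0]>105)&(hs[:,:,0]<125)&(hs[:,:,1]>190)).astype(np.uint8);n,l,st,ce=cv2.connectedComponentsWithStats(m);print("blue",[x for x in st.tolist() if 150<x[4]<50000])
m=((hs[:,:,1]<40)&(hs[:,:,2]>100)).astype(np.uint8);m[:, :0]=0;n,l,st,ce=cv2.connectedComponentsWithStats(m);print("white",[x for x in st.tolist() if 150<x[4]<50000])
for nm,x,y in(("blue",.4985,.275),("white",.448,.3875)): 
    q=[proj(S,(x,y,z)).round().astype(int) for z in(.02,.05,.09)];print(nm,[(tuple(p),s[p[1],p[0]]) for p in q])
si=s.astype(int);red=((si[:,:,0]>130)&(si[:,:,1]<60)&(si[:,:,2]<60)).astype(np.uint8);n,l,st,ce=cv2.connectedComponentsWithStats(red);print("red",[x for x in st.tolist() if 60<x[4]<50000], proj(S,(.523,-.086,.118)))
E
```

```text
tool_pos: [0.4981, 0.2752, 0.0987]
force: [1.0, -0.4, -0.4]
gripper_force: 0.0
time_s: 52.37
tool_pos: [0.4976, 0.275, 0.2878]
force: [0.4, -0.4, 0.1]
gripper_force: 0.0
pred blue (array([247., 163.]), array([308., 223.])) white (array([152., 229.]), array([210., 282.]))
blue [[70, 60, 59, 56, 1052], [249, 165, 57, 60, 1294]]
white [[132, 0, 142, 90, 8654], [370, 0, 190, 93, 10484], [487, 0, 73, 20, 833], [0, 33, 74, 82, 2895], [128, 97, 189, 189, 2063], [188, 157, 169, 137, 740], [494, 214, 66, 34, 1975], [0, 224, 47, 84, 1955], [334, 282, 33, 52, 236]]
blue [((np.int64(229), np.int64(194)), array([10, 24, 54], dtype=uint8)), ((np.int64(228), np.int64(187)), array([ 8, 28, 71], dtype=uint8)), ((np.int64(227), np.int64(178)), array([ 9, 33, 78], dtype=uint8))]
white [((np.int64(204), np.int64(184)), array([106,  97,  91], dtype=uint8)), ((np.int64(203), np.int64(178)), array([107,  98,  92], dtype=uint8)), ((np.int64(202), np.int64(169)), array([143, 131, 122], dtype=uint8))]
red [[198, 221, 30, 6, 87]] [285.51577928 220.23129303]
```

Run:
```python
from h import *
s=cv2.imread("pics/s16.png")[:,:,::-1]
for z in(.08,.095,.11):
    u,v=proj(load("s16"),(.523,-.086,z)).round().astype(int);print(u,v,s[v,u])
a=cv2.imread("pics/w16.png");c=load("w16");h=cv2.cvtColor(a,cv2.COLOR_BGR2HSV)
m=cv2.inRange(h,(100,60,25),(125,255,255));m=cv2.morphologyEx(m,cv2.MORPH_OPEN,np.ones((3,3)));n,l,st,ce=cv2.connectedComponentsWithStats(m)
k=1+np.argmax(st[1:,4]);print(st[k]);hull=cv2.convexHull(cv2.findNonZero((l==k).astype(np.uint8)));ap=cv2.approxPolyDP(hull,10,True)[:,0]
M=np.array([.473,.33]);Y=np.array([-.415,.91]);X=np.array([.91,.415])
for p in ap: w=onz(c,p,.004)[:2]-M;print(p,(w@X).round(3),(w@Y).round(3))
for q in((.4985,.275),(.448,.3875)):print((np.array(q)-M)@X,(np.array(q)-M)@Y)
```

```text
286 230 [94  3  0]
286 226 [95  5  0]
286 222 [99  3  0]
[  134   104   217   172 15495]
[350 183] -0.059 -0.137
[211 275] -0.064 0.099
[134 224] 0.057 0.14
[299 104] 0.063 -0.135
0.00038000000000002463 -0.060632500000000006
0.0011125000000000254 0.06269999999999998
```

The knob is at shut (red pixels, in shadow), and both tumblers stand on the mat's centre line at about ±60 mm. Hand in.

```bash
echo '[[[0,0,0,0],[0,0,0,0]]]' | python3 steer.py | grep force:; python3 -c "
from h import *
print(robot.sign_off())"
```

```text
force: [0.4, -0.3, 0.3]
gripper_force: 0.0
the job is handed in; nothing more can be done
None
```

The job is handed in; the sign-off returned no verdict. Only the blue and white tumblers were present: both were nested in the air cup with the valve shut, aired for over two seconds with it fully open, and now stand singly upright on the mat with the valve shut again.

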